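# Tally the weld samples in a carton

### The job

First fold both half-open flaps of the small carton right back, so that its contents lie open to view. Then count the welded plastic samples (the two-shell boxes; the red tape roll and the grease pot do not count) that lie inside the carton, and enter that number on the blue tally counter: one full stroke of its red-handled lever for each sample, to the stop and then all the way back to rest. Leave the contents and the things beside the carton where they lie, and leave the flaps folded back.

Things in the scene. Friction and masses are not known exactly. Their poses are not given: they have to be found in the camera images.
- carton: Open-topped cardboard carton, fixed to the bench: 158 x 158 mm outside, rim 80 mm above the bench, walls 4 mm. Origin: centre of its underside. Its x axis runs from the near flap's side to the far flap's side, z up. Four things lie in it, two by two, at most 44 mm tall.
- flap_near (a joint): Near cardboard flap (72 mm from hinge to free edge, 154 mm wide, 4 mm thick), hinged along the carton's -x rim at x = -77 mm, 82 mm above the bench in the carton's frame. 0 = closed level over the carton, 1.57 = upright, up to 2.8 = folded back outside. Starts half open at 0.75 to 1.05; stiff enough to stay where it is left, about 1 N pushes it.
- flap_far (a joint): Far flap, the mirror image of the near one, hinged along the carton's +x rim at x = +77 mm, 82 mm high; same joint values. Between the free edges of the two half-open flaps there is a gap of about 50 to 85 mm.
- flap_near_edge (a point): Middle of the free edge of the near flap.
- flap_far_edge (a point): Middle of the free edge of the far flap.
- counter: Blue round tally counter, fixed to the bench: 116 x 116 mm foot, housing 100 mm across and 68 mm high with a white dial, red pointer and ten black marks on top. Origin: centre of its underside, on the vertical axis about which the lever and the dial turn; its x axis points midway through the lever's swing, z up.
- lever (a joint): Counter's lever, turns about the counter's vertical axis, clockwise from above. 0 = rest, held by a spring (0.40 rad to the +y side of the counter's x axis); 0.80 = end stop (0.40 rad to the -y side). Spring force at the grip 2 to 5 N. It drives the dial over the last 0.63 rad; a stroke counts from 0.75 on, and the next tooth is taken only after coming back below 0.05. A stroke broken off early can be repeated.
- lever_grip (a point): Centre of the red upright grip on the lever, a cylinder 18 mm in diameter from 42 to 95 mm above the bench, 100 mm from the counter's axis; this point is 70 mm above the bench. The steel lever arm (18 mm wide) lies below it, 35 to 43 mm above the bench.
- dial (a joint): Angle of the counter's dial pointer, clockwise from above: 0 at the start (pointer at the thick mark, on the +y side), 0.628 more for each count. The ratchet does not let it go back. Only the lever can turn it.
- sample_a_mid (a point): Welded plastic sample, grey upper shell on white, 41 x 61 x 23 mm; this point is at its centre, half-way up. Not to be moved.
- sample_b_mid (a point): Welded plastic sample, white upper shell on black, 37 x 53 x 23 mm; this point is at its centre, half-way up. Not to be moved.
- sample_c_mid (a point): Welded plastic sample, black upper shell on grey, 51 x 51 x 19 mm; this point is at its centre, half-way up. Not to be moved.
- sample_d_mid (a point): Welded plastic sample, black shells with a white seam, 31 x 46 x 17 mm; this point is at its centre, half-way up. Not to be moved.
- tape_red_mid (a point): Roll of red tape lying flat (not a sample), 64 x 64 x 15 mm; this point is at its centre, half-way up. Not to be moved.
- grease_pot_mid (a point): Grease pot with red lid (not a sample), 56 x 56 x 44 mm; this point is at its centre, half-way up. Not to be moved.
There are look-alikes about, which are no part of the job. Of the things that look like the part that bears tape_red_mid, the largest one is meant.

How it is judged:
By the outcome, as a careful person would: the job done as asked, in the order asked, and still so for the second after the job is handed in, with the robot touching nothing.
It also fails if it takes over 53 s, if anything falls off the work surface, if the arm or the gripper's body presses on something with over 40 N, if the wrist force passes 120 N, or if a joint passes its speed limit or range.

### The arm

A 6-joint arm with a two-finger parallel gripper is mounted at the origin on the work surface; the furniture and walls round the work are solid. World frame = base frame: x ahead of the robot, y to its left, z up, the work surface at z = 0. Lengths are in m, angles in rad, forces in N, time in s.
With the tool pointing down it reaches from about 0.275 to 0.75 m from the base axis. Payload 10.2 kg.
Tool frame: the origin (TCP) lies on the centre line of the jaws, within the pads' length; the fingertips stand 11 mm ahead of it and the grasp point (between the pads) lies 8 mm behind it; z points along the fingers, y is the line along which they close (so a half turn about z gives the same grasp; the last joint's range is limited). The gripper opens to 85 mm and grips with 20 to 120 N. Pads are 22 mm wide; open, the fingers measure 114 mm over their backs; the gripper's body (76 mm by 85 mm) begins 54 mm behind the grasp point. The pads swing forward as they close: fully open they stand 13 mm farther back than shut.
Start: joints at [0.992, 0.313, 1.498, -0, 1.331, -0.223], TCP at [0.183, 0.492, 0.203] pointing down, gripper open.
Joint ranges: [-2.94, 2.94], [-0.97, 2.17], [0.19, 2.56], [-1.23, 4.37], [0.02, 3.11], [-2.88, 2.88]. Speed limits (rad/s): [2.39, 2.39, 3.01, 3.14, 3.14, 3.14].

### API

Orientations are given as a rotation vector (axis times angle).
In Python, from plant import robot, vision gives the robot as it stands.
- The arm moves only by the tool carry_out, never from a script. Its argument "commands" is a list that holds one entry, the list of rows, each a list of 4 numbers: the shift along the tool's x, y, z in mm, then the turn about the tool's z in rad. A call has 1 to 12 rows; each row is the pose to reach, as a shift and turn from the pose commanded when the call began, along the tool's axes at that moment; what a row does not reach only later rows make up. A row lasts 1/8 s, in which the tool goes at most 62.5 mm and 10.7 degrees, less where a joint would pass 70% of its speed; a pose out of reach is approached as far as the arm can. A call with a gripper value outside its range is refused whole. "fingers" is the gripper command: -1 is shut, 1 is fully open, values between are in proportion, set as the call begins (left out, the last holds). The fingers move at their own pace and stop on an object; "force" is the grip in N (left out, the last holds). Time passes only in rows, so rows that repeat a pose let the fingers close. It gives the time, the measured TCP pose, the force, the opening and the grip force at its end, in the units of the state.
- robot.observe(): the state, without advancing time (a new reading comes with each control period).
- vision.get_image(name): name is "scene" or "side" or "wrist"; returns a dict with "image" (420x560x3 uint8, blue, green, red), "range_z" (420x560 float32, m along the optical axis (not along the pixel's ray), 0 where there is no reading), "intrinsics" (3x3 intrinsics, pixels), "camera_from_world" (4x4, takes a point from world to camera coordinates); the wrist camera has in their place "tool_from_camera" (4x4, takes a point from camera to tool coordinates, whose origin is the TCP and whose axes are the flange's). Camera axes: x right, y down, z forward; pixel columns grow to the right and rows downward; lengths in m; the calibration is good to about 2 mm. The wrist camera is an equidistant fisheye: a pixel r from the principal point sees the ray r / f radians off the axis. A picture is of the moment at which its call begins: read the wrist's pose just before it.
- robot.close_job(): hands the job in; it is judged then, once.
The state is a dict: "time_s": time; "joint_positions": joint angles; "joint_vel": joint speeds; "joint_efforts": joint torques, N m; "tcp_pos": TCP position; "ee_rot": TCP orientation; "contact_force": force on the tool from outside, world axes, zero at the start; "ft_torque": the same for the moment, N m; "gripper_width": opening from 0.0 (shut) to 1.0 (fully open); "grasp_force": force on a finger pad.
Only numpy, scipy, OpenCV 4.12 (cv2) and the standard library are available. Lean on these libraries where they do the work, as an engineer would, in place of code of your own. Each camera call takes 0.05 s, during which the arm holds its last target. There are 200 camera calls.

## Working session

There is one attempt and no reset: what is moved stays moved. The work goes in short steps, Python scripts to look and compute and a tool call to move; the robot and the scene stay as the last step left them, time stands still between calls to the robot, and variables do not carry over. Pictures are saved under pics/ and viewed, at most 10 in all, crops included, and the job is handed in when it is done.

Besides the shell and the picture viewer there is one more tool, called after "Call:" as a command line: name --argument value ..., lists and objects as JSON in quotes. carry_out: Moves the arm, as the interface text tells. Its arguments: {"type":"object","properties":{"commands":{"type":"array","items":{"type":"array","items":{"type":"array","items":{"type":"number"}}}},"fingers":{"type":"number"},"force":{"type":"number"}},"required":["commands"]}

```bash
mkdir -p pics; ls
cat > h.py <<'E'
import numpy as np, cv2
from plant import robot, vision
def pts(d):
    K=d["intrinsics"];Z=d["range_z"];v,u=np.mgrid[:420,:560]
    P=np.stack([(u-K[0,2])/K[0,0]*Z,(v-K[1,2])/K[1,1]*Z,Z],-1)
    T=np.linalg.inv(d["camera_from_world"])
    W=P@T[:3,:3].T+T[:3,3]; W[Z==0]=np.nan
    return W
E
python3 - <<'E'
from h import *
s=robot.observe();print(s["tcp_pos"],s["ee_rot"],s["time_s"])
for n in("scene","side"):
    d=vision.get_image(n);cv2.imwrite(f"pics/{n}0.png",d["image"]);np.savez(f"{n}0.npz",**d)
    print(n,np.linalg.inv(d["camera_from_world"])[:3,3])
    W=pts(d);hsv=cv2.cvtColor(d["image"],cv2.COLOR_BGR2HSV)
E
```

```text
pics
[0.18272573 0.491858   0.20264331] [-5.55856229e-01 -3.09153134e+00  1.86376073e-03] 0.0
scene [0.10626802 0.71952414 0.6261789 ]
side [0.95866857 0.13937906 0.87882866]
```

View pics/scene0.png

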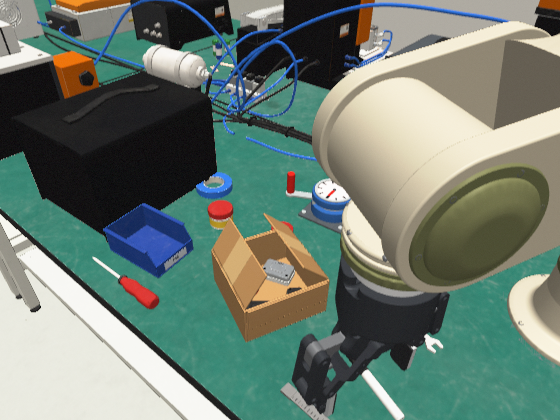

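View pics/side0.png

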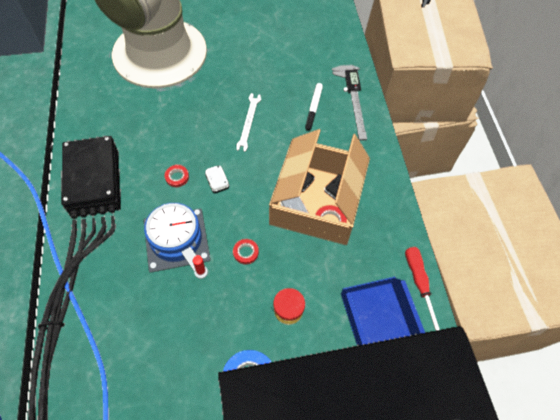

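The scene view shows the carton (215–325, 215–335) with two half-open flaps. The side view shows the carton (272–368, 130–240), the counter with dial (172,228) and the red grip (199,264).

Run:
```python
from h import *
for n in("side","scene"):
    d=dict(np.load(f"{n}0.npz"));W=pts(d);im=d["image"];hsv=cv2.cvtColor(im,cv2.COLOR_BGR2HSV)
    h,s,v=cv2.split(hsv)
    box=np.zeros(h.shape,bool)
    if n=="side": box[125:245,265:375]=1
    else: box[210:340,205:335]=1
    card=(h>8)&(h<25)&(s>60)&box&np.isfinite(W[...,2])
    m=card&(W[...,2]>0.088)
    k,l,st,c=cv2.connectedComponentsWithStats(m.astype(np.uint8))
    for i in range(1,k):
        if st[i,4]<150: continue
        P=W[l==i];mu=P.mean(0);u,S,vt=np.linalg.svd(P-mu,full_matrices=False)
        nrm=vt[2]*np.sign(vt[2][2])
        print(n,"flap",st[i],mu.round(3),"n",nrm.round(3),"rms",(S[2]/len(P)**.5).round(4),"zmax",np.percentile(P[:,2],99).round(3))
        r=cv2.minAreaRect((P[:,:2]*1000).astype(np.float32));print(cv2.boxPoints(r).round())
    allc=W[card]; r=cv2.minAreaRect((allc[(allc[:,2]>.03)&(allc[:,2]<.082)][:,:2]*1000).astype(np.float32));print("wall",r)
    # counter
    if n=="side":
        b2=np.zeros_like(box);b2[190:290,130:225]=1
    else:
        b2=np.zeros_like(box);b2[160:240,270:360]=1
    red=((h<6)|(h>174))&(s>150)&(v>80)&b2&np.isfinite(W[...,2])
    k,l,st,c=cv2.connectedComponentsWithStats(red.astype(np.uint8))
    for i in range(1,k):
        if st[i,4]>15:
            P=W[l==i];print(n,"red",st[i],P.mean(0).round(4),P.min(0).round(3),P.max(0).round(3))
    wh=(s<60)&(v>170)&b2&(W[...,2]>.06)&(W[...,2]<.08)
    bl=(h>95)&(h<125)&(s>120)&b2&(W[...,2]>.03)
    for nm,m in(("white",wh),("blue",bl)):
        P=W[m];(x,y),r=cv2.minEnclosingCircle((P[:,:2]*1000).astype(np.float32));print(n,nm,x,y,r,m.sum())
d=dict(np.load("side0.npz"));cv2.imwrite("pics/crop0.png",cv2.resize(d["image"][120:290,130:380],None,fx=3,fy=3,interpolation=cv2.INTER_CUBIC))
```

```text
side flap [ 272  129   48   74 1636] [0.447 0.259 0.112] n [-0.285 -0.63   0.723] rms 0.001 zmax 0.134
[[361. 267.]
 [503. 203.]
 [524. 250.]
 [383. 314.]]
side flap [ 335  134   34   90 1513] [0.49  0.354 0.118] n [0.345 0.763 0.546] rms 0.0009 zmax 0.144
[[408. 370.]
 [549. 306.]
 [565. 342.]
 [424. 406.]]
wall ((463.24285888671875, 304.2482604980469), (157.41659545898438, 169.4911346435547), 65.80892944335938)
side red [193 255  11  19 138] [0.6057 0.0656 0.083 ] [0.554 0.057 0.009] [0.611 0.073 0.098]
side white 537.3378295898438 28.592859268188477 74.55455780029297 1630
side blue 514.1780395507812 18.70737648010254 50.474098205566406 528
scene flap [264 213  63  65 905] [0.431 0.268 0.114] n [-0.284 -0.621  0.73 ] rms 0.0009 zmax 0.134
[[359. 270.]
 [499. 207.]
 [519. 253.]
 [379. 315.]]
scene flap [ 213  218   54   89 2250] [0.476 0.36  0.117] n [0.345 0.767 0.542] rms 0.0009 zmax 0.144
[[404. 371.]
 [546. 307.]
 [563. 343.]
 [421. 407.]]
wall ((459.481689453125, 305.7723388671875), (158.63682556152344, 167.1250457763672), 65.82002258300781)
scene red [287 172   8  21 156] [0.5952 0.0693 0.0728] [0.589 0.06  0.045] [0.606 0.075 0.097]
scene red [283 222  10  10  33] [0.54   0.1426 0.0211] [0.477 0.128 0.01 ] [0.564 0.215 0.092]
scene white 509.63641357421875 21.030982971191406 44.27735137939453 509
scene blue 387.89385986328125 267.7965393066406 294.40472412109375 405
```

View pics/crop0.png

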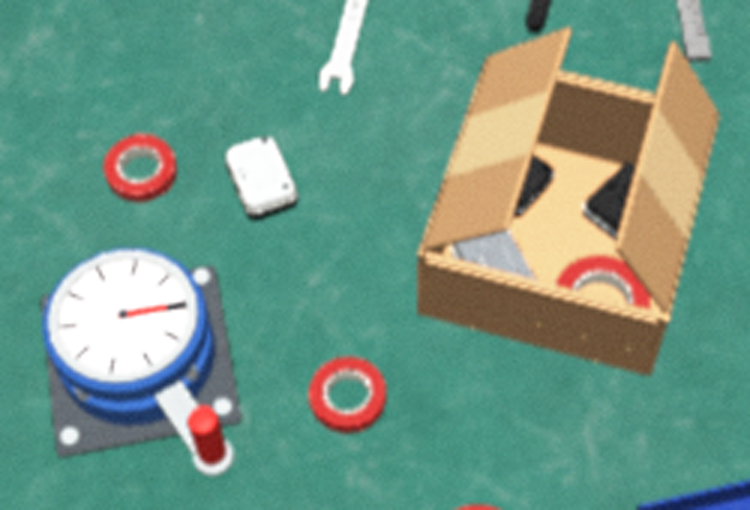

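Crop: two black things, a grey-white sample and a red tape roll are partly visible in the carton. One white sample and two small red rings lie outside it.

From the fits, the carton centre is about (0.461, 0.305) with the flap normal direction at 65.8°. The counter axis is about (0.512, 0.020) and the grip about (0.600, 0.068). Next I move over the gap with the fingers shut.

Call:
carry_out --commands '[[[-60,-13,0,0.066],[-120,-26,0,0.066],[-180,-40,0,0.066],[-240,-53,0,0.066],[-300,-66,0,0.066],[-328,-72,0,0.066],[-328,-72,0,0.066],[-328,-72,0,0.066]]]' --fingers -1 --force 20

```text
time_s: 1.1
tcp_pos: [0.4645, 0.3108, 0.203]
ee_rot: [-0.657, -3.071, 0.0]
contact_force: [-0.2, 0.7, -1.0]
gripper_width: -0.001
grasp_force: 0.0
```

Call:
carry_out --commands '[[[0,0,42,0],[0,0,84,0],[0,-20,84,0],[0,-40,84,0],[0,-60,84,0],[0,-80,84,0],[0,-95,84,0],[0,-110,84,0],[0,-120,84,0],[0,-129,84,0],[0,-129,84,0]]]'

```text
time_s: 2.48
tcp_pos: [0.4124, 0.1924, 0.1193]
ee_rot: [0.659, 3.072, 0.0]
contact_force: [0.3, 0.1, 0.3]
gripper_width: 0.002
grasp_force: 0.0
```

Call:
carry_out --commands '[[[0,5,-45,0],[0,60,-60,0],[0,120,-60,0],[0,127,-40,0],[0,127,0,0],[0,145,0,0],[0,165,0,0],[0,185,0,0],[0,205,0,0],[0,225,0,0],[0,238,0,0],[0,245,0,0]]]'

```text
time_s: 3.98
tcp_pos: [0.5127, 0.4169, 0.1187]
ee_rot: [-0.657, -3.072, 0.0]
contact_force: [-0.6, 0.2, -1.0]
gripper_width: -0.002
grasp_force: 0.0
```

Call:
carry_out --commands '[[[0,0,0,0],[0,-5,-50,0],[0,-40,-100,0],[0,-100,-100,0],[0,-150,-100,0],[0,-200,-100,0],[0,-250,-100,0],[0,-250,-100,0]]]'

```text
time_s: 4.97
tcp_pos: [0.4094, 0.1861, 0.2197]
ee_rot: [0.662, 3.07, -0.0]
contact_force: [-0.1, 0.0, 0.7]
gripper_width: 0.002
grasp_force: 0.0
```

Run:
```python
from h import *
s=robot.observe();print(s["tcp_pos"],s["ee_rot"],s["time_s"])
d=vision.get_image("side");np.savez("side1.npz",**d);im=d["image"]
e=np.array([.41,.912]);f=np.array([.912,-.41]);c=np.array([.461,.305])
W=pts(d);hsv=cv2.cvtColor(im,cv2.COLOR_BGR2HSV);h,sa,v=cv2.split(hsv)
X=(W[...,:2]-c)@e;Y=(W[...,:2]-c)@f;Z=W[...,2]
for sg in(-1,1):
    m=(X*sg>.09)&(X*sg<.155)&(abs(Y)<.06)&(Z>.08)&(Z<.2)&(h>8)&(h<25)
    p=np.polyfit(X[m]*sg-.077,Z[m]-.082,1);print(sg,m.sum(),p,np.pi-np.arctan(p[0]), (X[m]*sg).max(), Z[m].max())
w=vision.get_image("wrist")["image"]
a=cv2.resize(im[110:310,130:410],(800,571),interpolation=cv2.INTER_CUBIC)
cv2.imwrite("pics/side1.png",a);cv2.imwrite("pics/wrist1.png",w)
```

```text
[0.40939798 0.18612043 0.21965625] [ 6.62377182e-01  3.07029377e+00 -6.18262954e-05] 4.975Traceback (most recent call last):
  File "<stdin>", line 9, in <module>
    raise TypeError("expected non-empty vector for x")
TypeError: expected non-empty vector for x
```

Run:
```python
import numpy as np,cv2
d=dict(np.load("side1.npz"));im=d["image"]
cv2.imwrite("pics/side1.png",cv2.resize(im[60:320,100:460],(800,578),interpolation=cv2.INTER_CUBIC))
```

```text
(no output)
```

View pics/side1.png

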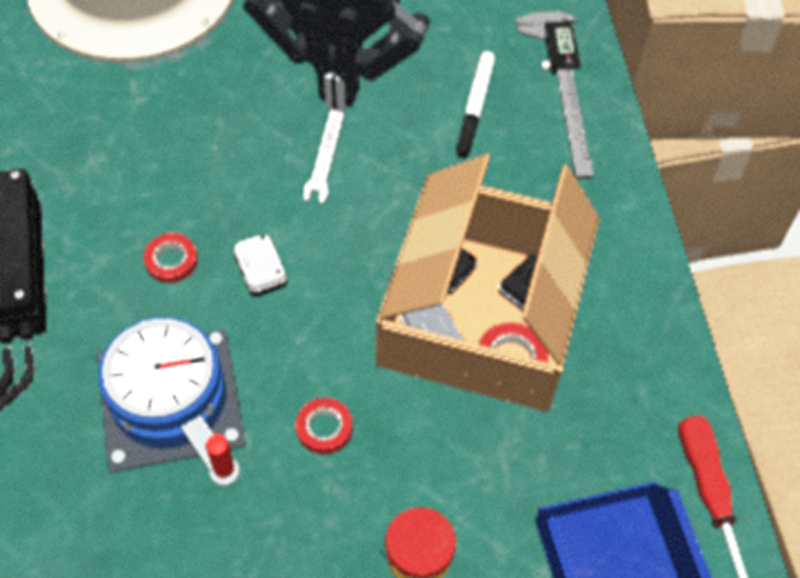

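The flaps still stand half open, and the gripper hangs over the wrench at (335,90). So the reported pose, or the calibration, needs checking.

Run:
```python
from h import *
d=dict(np.load("side1.npz"));d0=dict(np.load("side0.npz"));W=pts(d);W0=pts(d0)
print(np.abs(d["camera_from_world"]-d0["camera_from_world"]).max(),"img diff",np.abs(d["image"].astype(int)-d0["image"]).mean())
s=robot.observe();print(s["tcp_pos"],s["joint_positions"])
for p in([0,0,0],s["tcp_pos"],[.461,.305,.08]):
    c=d["camera_from_world"]@np.append(p,1);q=d["intrinsics"]@c[:3];print(p,"->",(q[:2]/q[2]).round(1))
v=d["image"].max(2)<60
m=v&np.isfinite(W[...,2])&(W[...,2]>.15);m[130:]=0;m[:,:200]=0;m[:,300:]=0
P=W[m];print(len(P),P.min(0),P.max(0)); 
for px in((250,100),(252,95),(240,80),(260,70),(300,110)): print(px,W[px[1],px[0]].round(3))
n=d["range_z"]; g=W[300:330,150:200,2];print("bench z",np.nanmedian(W[150:200,130:160,2]), np.nanmedian(W[280:330,225:260,2]))
```

```text
0.0 img diff 4.808130668934241
[0.41017501 0.18728164 0.21973137] [ 1.67402050e-01  1.34228647e-01  1.67856364e+00  7.17764265e-05
  1.32760569e+00 -9.79434404e-01]
[0, 0, 0] -> [159.8  52.4]
[0.41017501 0.18728164 0.21973137] -> [253.8 116.8]
[0.461, 0.305, 0.08] -> [320.4 179.6]
3103 [0.38695798 0.12622887 0.25715539] [0.45669384 0.23778911 0.4898907 ]
(250, 100) [0.42  0.181 0.273]
(252, 95) [0.425 0.184 0.29 ]
(240, 80) [0.423 0.168 0.322]
(260, 70) [0.431 0.197 0.346]
(300, 110) [0.224 0.309 0.003]
bench z -5.9148474951475905e-05 -2.590927034079593e-05
```

Run:
```python
from h import *
d=dict(np.load("side1.npz"));W=pts(d)
m=(W[...,2]>.15)&(abs(W[...,0]-.41)<.05)&(abs(W[...,1]-.187)<.06)
for z in np.arange(.2,.3,.01):
    k=m&(abs(W[...,2]-z)<.005)
    if k.sum(): print(z.round(2),k.sum(),W[k].mean(0).round(3),np.argwhere(k).mean(0).round())
m=(W[...,2]>.088)&(abs((W[...,:2]-[.461,.305])@[.41,.912])<.15)&(abs((W[...,:2]-[.461,.305])@[.912,-.41])<.08)&(W[...,2]<.16)
k,l,st,c=cv2.connectedComponentsWithStats(m.astype(np.uint8))
for i in range(1,k):
    if st[i,4]>200:
        P=W[l==i];mu=P.mean(0);vt=np.linalg.svd(P-mu,full_matrices=False)[2][2];print(st[i],mu.round(3),(vt*np.sign(vt[2])).round(3),P[:,2].max().round(3))
```

```text
0.25 14 [0.421 0.182 0.253] [109. 251.]
0.26 73 [0.419 0.184 0.26 ] [105. 252.]
0.27 85 [0.419 0.185 0.27 ] [101. 252.]
0.28 64 [0.42  0.184 0.28 ] [ 97. 251.]
0.29 97 [0.419 0.181 0.291] [ 92. 249.]
[ 272  129   48   74 1624] [0.447 0.259 0.113] [-0.283 -0.63   0.723] 0.136
[ 335  134   34   89 1501] [0.491 0.353 0.119] [0.345 0.763 0.547] 0.146
```

Run:
```python
from h import *
for n,d,p in(("scene0",dict(np.load("scene0.npz")),[.183,.492,.203]),("scene_now",vision.get_image("scene"),robot.observe()["tcp_pos"]),("side_now",vision.get_image("side"),robot.observe()["tcp_pos"])):
    W=pts(d);c=d["camera_from_world"]@np.append(p,1);q=d["intrinsics"]@c[:3]
    print(n,np.round(p,3),"proj",(q[:2]/q[2]).round(),"z along axis",c[2].round(3))
    m=(W[...,2]>.15)&(abs(W[...,0]-p[0])<.07)&(abs(W[...,1]-p[1])<.07)
    P=W[m]
    for z in np.arange(.18,.29,.01):
        k=m&(abs(W[...,2]-z)<.005)
        if k.sum()>3: print(z.round(2),k.sum(),W[k].mean(0).round(3),W[k].min(0).round(3),W[k].max(0).round(3))
    cv2.imwrite(f"pics/{n}.png",d["image"])
print(robot.observe())
```

```text
scene0 [0.183 0.492 0.203] proj [356. 404.] z along axis 0.439
0.24 17 [0.172 0.467 0.244] [0.161 0.448 0.243] [0.194 0.541 0.245]
0.25 197 [0.173 0.479 0.251] [0.154 0.448 0.245] [0.202 0.546 0.255]
0.26 248 [0.177 0.493 0.26 ] [0.155 0.448 0.255] [0.202 0.547 0.265]
0.27 234 [0.176 0.492 0.27 ] [0.155 0.44  0.265] [0.199 0.547 0.275]
0.28 133 [0.172 0.488 0.279] [0.153 0.449 0.275] [0.197 0.548 0.285]
scene_now [0.411 0.188 0.22 ] proj [336. 180.] z along axis 0.727
0.25 32 [0.403 0.193 0.252] [0.396 0.185 0.248] [0.417 0.198 0.255]
0.26 93 [0.404 0.193 0.26 ] [0.396 0.176 0.255] [0.42  0.202 0.265]
0.27 102 [0.405 0.194 0.27 ] [0.395 0.176 0.265] [0.42  0.203 0.275]
0.28 100 [0.404 0.194 0.28 ] [0.396 0.176 0.275] [0.42  0.203 0.285]
side_now [0.411 0.188 0.219] proj [255. 117.] z along axis 0.843
0.25 19 [0.421 0.184 0.252] [0.413 0.175 0.248] [0.425 0.192 0.255]
0.26 72 [0.42  0.185 0.26 ] [0.412 0.172 0.255] [0.425 0.201 0.265]
0.27 85 [0.42  0.186 0.27 ] [0.412 0.172 0.265] [0.426 0.201 0.275]
0.28 66 [0.421 0.186 0.28 ] [0.412 0.173 0.275] [0.426 0.199 0.285]
{'time_s': 5.125, 'joint_positions': array([ 1.69745931e-01,  1.36889492e-01,  1.67634961e+00,  2.18901492e-04,
        1.32765877e+00, -9.79226228e-01]), 'joint_vel': array([ 0.01508562,  0.01714131, -0.00966827,  0.00018575,  0.00067035,
       -0.00135597]), 'joint_efforts': array([-6.22589942e-01, -3.34696305e+01, -2.56692159e+01, -2.29875179e-02,
        1.36119165e-02, -8.30493897e-03]), 'tcp_pos': array([0.41067028, 0.18844391, 0.21940517]), 'ee_rot': array([6.57660549e-01, 3.07140519e+00, 7.15220509e-04]), 'contact_force': array([0.02971287, 0.00638818, 0.88858161]), 'ft_torque': array([-0.00426944, -0.03832665, -0.00740272]), 'grasp_force': 0.0, 'gripper_width': -0.00216918555806455}
```

View pics/scene_now.png

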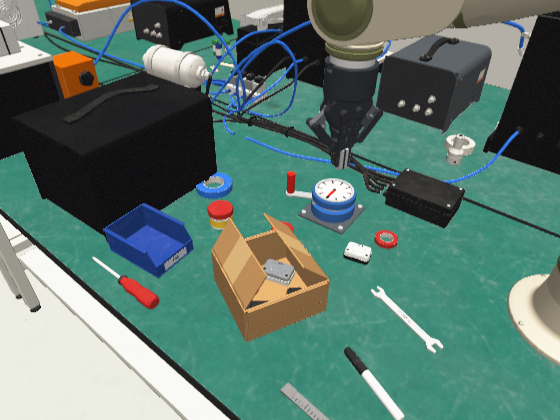

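The scene view shows the same: the tips (340,160) are well above where the reported pose puts them. Depth from both cameras puts the shut tips at reported z + 29 mm, about 40 mm higher than stated, so my strokes passed over the flaps without touching them. I repeat them 40 mm lower.

Call:
carry_out --commands '[[[0,60,0,0],[0,120,0,0],[0,131,30,0],[0,131,80,0],[0,131,120,0],[0,131,141,0],[0,131,141,0],[0,115,141,0],[0,95,141,0],[0,75,141,0],[0,60,141,0]]]'

```text
time_s: 6.5
tcp_pos: [0.4393, 0.2467, 0.0869]
ee_rot: [0.654, 3.06, 0.017]
contact_force: [-13.9, 12.2, 63.9]
gripper_width: 0.0
grasp_force: 35.5
```

Call:
carry_out --commands '[[[0,-15,0,0],[0,-30,0,0],[0,-42,0,0],[0,-50,0,0],[0,-55,0,0],[0,-55,0,0]]]'

```text
time_s: 7.25
tcp_pos: [0.4124, 0.1925, 0.0781]
ee_rot: [-0.658, -3.072, 0.0]
contact_force: [-0.2, -0.8, 0.2]
gripper_width: -0.001
grasp_force: 0.0
```

```bash
cat >> h.py <<'E'
e=np.array([.41,.912]);f=np.array([.912,-.41]);c=np.array([.461,.305])
def flaps(d):
    W=pts(d);X=(W[...,:2]-c)@e;Y=(W[...,:2]-c)@f;Z=W[...,2]
    h=cv2.cvtColor(d["image"],cv2.COLOR_BGR2HSV);h=(h[...,0]>8)&(h[...,0]<25)&(h[...,1]>60)
    for s in(-1,1):
        m=h&(abs(Y)<.075)&(Z>.086)&(Z<.18)&(X*s>0)&(X*s<.16)
        if m.sum()<50: print(s,"few",m.sum());continue
        P=np.c_[77-X[m]*s*1000,Z[m]*1000-82];mu=P.mean(0);v=np.linalg.svd(P-mu,full_matrices=False)[2][0]; v*=np.sign(v[1])
        print("flap",s,m.sum(),"angle",np.arctan2(v[1],v[0]).round(2),"mean",mu.round(1),"max z",P[:,1].max().round(1))
E
python3 - <<'E'
from h import *
s=robot.observe();print(s["tcp_pos"],s["contact_force"],s["time_s"])
for n in("scene","side"):d=vision.get_image(n);flaps(d)
E
```

```text
[0.41240729 0.19245418 0.07812618] [-0.17068764 -0.83062752  0.18367   ] 7.25
flap -1 1972 angle 2.74 mean [-31.   15.5] max z 95.4
flap 1 2221 angle 1.0 mean [19.7 34.1] max z 63.8
flap -1 1526 angle 2.69 mean [-31.1  17.4] max z 97.5
flap 1 1483 angle 0.99 mean [20.  35.6] max z 63.6
```

The near flap is folded back to about 2.7 rad. The force peaked at 64 N on the way because the flap's edge caught under the gripper linkage. For the other flap I turn the gripper a quarter turn, so its narrow side leads, and push with the tips higher up.

Call:
carry_out --commands '[[[0,0,-40,0],[0,10,-90,0.17],[0,50,-95,0.34],[0,90,-95,0.51],[0,120,-95,0.68],[0,127,-95,0.85],[0,127,-95,1.02],[0,127,-95,1.19],[0,127,-95,1.36],[0,127,-95,1.5],[0,127,-95,1.57],[0,127,-95,1.57]]]'

```text
time_s: 8.85
tcp_pos: [0.4644, 0.3088, 0.173]
ee_rot: [-2.636, -1.71, 0.001]
contact_force: [0.3, -0.5, -0.3]
gripper_width: -0.002
grasp_force: 0.0
```

Call:
carry_out --commands '[[[0,0,40,0],[0,0,75,0],[0,0,75,0],[12,0,75,0],[24,0,75,0],[36,0,75,0],[48,0,75,0],[60,0,75,0]]]'

```text
time_s: 9.85
tcp_pos: [0.4893, 0.3642, 0.0983]
ee_rot: [2.636, 1.708, 0.0]
contact_force: [-0.9, -0.4, 0.4]
gripper_width: 0.004
grasp_force: 0.5
```

Force is about 1 N, as expected. I continue outward and down.

Call:
carry_out --commands '[[[12,0,4,0],[24,0,9,0],[36,0,14,0],[46,0,18,0],[54,0,18,0],[62,0,18,0],[63,0,18,0]]]'

```text
time_s: 10.72
tcp_pos: [0.515, 0.4213, 0.0803]
ee_rot: [-2.636, -1.709, -0.001]
contact_force: [-0.2, 0.0, 1.0]
gripper_width: -0.001
grasp_force: 0.2
```

Call:
carry_out --commands '[[[0,0,-40,0],[0,0,-100,0],[-50,0,-130,-0.1],[-110,0,-130,-0.25],[-170,0,-130,-0.4],[-230,0,-130,-0.52],[-280,0,-130,-0.52],[-280,0,-130,-0.52]]]'

```text
time_s: 11.72
tcp_pos: [0.3996, 0.1634, 0.2108]
ee_rot: [2.112, 2.324, 0.001]
contact_force: [-0.0, 0.4, -0.3]
gripper_width: 0.0
grasp_force: 0.0
```

Run:
```python
from h import *
s=robot.observe();print(s["tcp_pos"],s["ee_rot"],s["contact_force"],s["time_s"])
for n in("scene","side"):
    d=vision.get_image(n);np.savez(f"{n}2.npz",**d);flaps(d)
im=d["image"];a=cv2.resize(im[90:290,230:400],None,fx=2.9,fy=2.9,interpolation=cv2.INTER_CUBIC);cv2.imwrite("pics/side2.png",a)
```

```text
[0.39955318 0.16342679 0.21082194] [2.11202643e+00 2.32445166e+00 1.22369462e-03] [-0.01518586  0.42318174 -0.2544771 ] 11.725
flap -1 2276 angle 2.75 mean [-34.8  16.5] max z 31.3
flap 1 2327 angle 2.76 mean [-36.7  17.1] max z 31.1
flap -1 2290 angle 2.75 mean [-35.2  16.8] max z 31.4
flap 1 2361 angle 2.75 mean [-36.8  17. ] max z 31.7
```

View pics/side2.png

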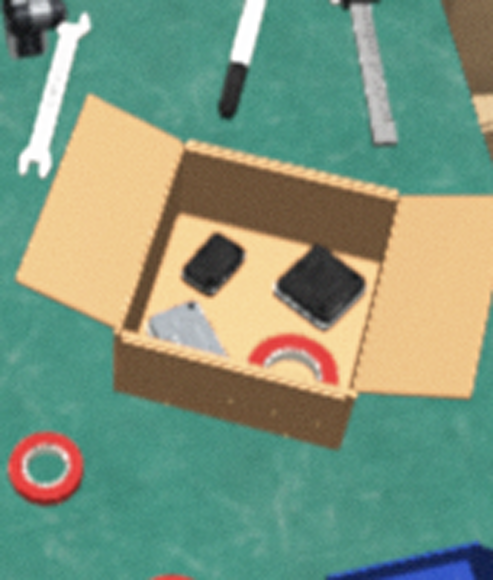

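Both flaps are at 2.75 rad. In the carton lie a small black sample (213,263), a larger black sample (320,285), the grey/white sample (185,328) and the red tape (293,360). That makes 3 samples. Next I refine the lever position.

Run:
```python
from h import *
from scipy.optimize import least_squares
G=[];D=[]
for n in("scene2","side2"):
    d=dict(np.load(n+".npz"));W=pts(d);h,s,v=cv2.split(cv2.cvtColor(d["image"],cv2.COLOR_BGR2HSV))
    r=np.hypot(W[...,0]-.6,W[...,1]-.068)
    g=((h<6)|(h>174))&(s>130)&(W[...,2]>.048)&(W[...,2]<.09)&(r<.03)
    G.append(W[g][:,:2]*1000)
    k=(np.hypot(W[...,0]-.512,W[...,1]-.02)<.065)&(W[...,2]>.062)&(W[...,2]<.075)
    P=W[k][:,:2]*1000;print(n,g.sum(),k.sum(),np.median(W[k][:,2]),"dial",cv2.minEnclosingCircle(P.astype(np.float32)))
    D.append(P)
P=np.vstack(G);q=least_squares(lambda p:np.hypot(*(P-p).T)-9,[600,68],loss="soft_l1");print("grip",q.x,np.abs(q.fun).mean())
print("dial both",cv2.minEnclosingCircle(np.vstack(D).astype(np.float32)))
s=robot.observe();R=cv2.Rodrigues(s["ee_rot"])[0];print(s["tcp_pos"],R.round(3).tolist())
```

```text
scene2 119 772 0.0640205287917247 dial ((508.0296630859375, 21.20607566833496), 49.027381896972656)
side2 77 1564 0.06408621544085741 dial ((514.3865966796875, 18.28618621826172), 49.43828201293945)
grip [600.31278886  64.55558897] 1.0077853949808193
dial both ((511.0975036621094, 18.24639129638672), 52.47447967529297)
[0.40061504 0.16527818 0.21067309] [[-0.098, 0.995, 0.001], [0.995, 0.098, 0.0], [0.0, 0.001, -1.0]]
```

Call:
carry_out --commands '[[[-20,50,0,0],[-45,105,0,0],[-70,160,0,0],[-81,191,0,0],[-81,191,50,0],[-81,191,100,0],[-81,191,150,0],[-81,191,180,0],[-81,191,180,0],[-81,191,180,0]]]'

```text
time_s: 13.08
tcp_pos: [0.5994, 0.1041, 0.0315]
ee_rot: [2.107, 2.328, 0.002]
contact_force: [0.3, -0.6, 0.7]
gripper_width: -0.003
grasp_force: 0.0
```

Call:
carry_out --commands '[[[-15,0,0,0],[-30,0,0,0],[-45,0,0,0],[-60,0,0,0],[-75,0,0,0],[-86,0,0,0],[-90,0,0,0],[-90,0,0,0],[-90,0,0,0]]]'

```text
time_s: 14.2
tcp_pos: [0.6065, 0.0137, 0.0305]
ee_rot: [-2.108, -2.326, 0.0]
contact_force: [-3.7, 5.2, 2.2]
gripper_width: 0.002
grasp_force: 2.6
```

Call:
carry_out --commands '[[[-2,0,0,0],[-4,0,0,0],[-5,0,0,0],[-5,0,0,0]]]'

```text
time_s: 14.7
tcp_pos: [0.6065, 0.0091, 0.0304]
ee_rot: [-2.107, -2.325, 0.001]
contact_force: [-6.6, 6.3, 2.9]
gripper_width: 0.003
grasp_force: 3.4
```

Call:
carry_out --commands '[[[-2,0,0,0],[-2,0,0,0]]]'

```text
time_s: 14.95
tcp_pos: [0.6065, 0.0075, 0.0303]
ee_rot: [-2.107, -2.325, 0.001]
contact_force: [-6.2, 8.1, 2.7]
gripper_width: 0.002
grasp_force: 4.2
```

Run:
```python
from h import *
s=robot.observe();print(s["tcp_pos"],s["contact_force"],s["time_s"])
for n in("scene","side"):
    d=vision.get_image(n);W=pts(d);h,sa,v=cv2.split(cv2.cvtColor(d["image"],cv2.COLOR_BGR2HSV))
    r=np.hypot(W[...,0]-.511,W[...,1]-.0195)
    red=((h<6)|(h>174))&(sa>130)
    g=red&(W[...,2]>.048)&(W[...,2]<.1)&(r>.075)&(r<.125); P=np.median(W[g],0) if g.sum() else None
    dp=red&(r<.045)&(W[...,2]>.055); Q=W[dp]
    # pointer direction: farthest red pixels
    if len(Q): q=Q[np.argsort(r[dp])[-8:]].mean(0)-[.511,.0195,0]; print(n,"ptr deg",np.degrees(np.arctan2(q[1],q[0])).round(1),len(Q))
    if P is not None: print(n,"grip",P.round(4),g.sum(),np.degrees(np.arctan2(P[1]-.0195,P[0]-.511)).round(1))
    cv2.imwrite(f"pics/st_{n}.png",d["image"])
```

```text
[0.60651164 0.0075119  0.03032835] [-6.2078351   8.10001032  2.66725651] 14.95
scene ptr deg 74.0 7
scene grip [ 0.5972 -0.0095  0.0592] 40 -18.6
side ptr deg 54.1 3
side grip [ 0.615  -0.0174  0.0894] 37 -19.5
```

Call:
carry_out --commands '[[[-2,0,0,0],[-2,0,0,0]]]'

```text
time_s: 15.3
tcp_pos: [0.6064, 0.0071, 0.0303]
ee_rot: [-2.105, -2.324, -0.001]
contact_force: [-8.2, 15.5, 5.0]
gripper_width: 0.001
grasp_force: 8.2
```

Call:
carry_out --commands '[[[-2,0,0,0],[-2,0,0,0]]]'

```text
time_s: 15.55
tcp_pos: [0.6063, 0.0068, 0.0302]
ee_rot: [-2.103, -2.322, -0.003]
contact_force: [-8.3, 23.4, 5.8]
gripper_width: -0.0
grasp_force: 12.2
```

The stop is at TCP y ≈ 0.007. I go back to rest and check the dial.

Call:
carry_out --commands '[[[15,0,0,0],[30,0,0,0],[45,0,0,0],[60,0,0,0],[75,0,0,0],[90,0,0,0],[101,0,0,0],[101,0,0,0],[101,0,0,0]]]'

```text
time_s: 16.68
tcp_pos: [0.5985, 0.1031, 0.0302]
ee_rot: [2.109, 2.328, -0.0]
contact_force: [-1.0, -1.2, -0.0]
gripper_width: -0.002
grasp_force: 0.0
```

```bash
cat > dial.py <<'E'
from h import *
s=robot.observe();print(s["tcp_pos"],s["contact_force"],s["time_s"])
for n in("scene","side"):
    d=vision.get_image(n);W=pts(d);h,sa,v=cv2.split(cv2.cvtColor(d["image"],cv2.COLOR_BGR2HSV))
    # rays onto the dial plane z=.068
    K=d["intrinsics"];T=np.linalg.inv(d["camera_from_world"]);vv,uu=np.mgrid[:420,:560]
    D=np.stack([(uu-K[0,2])/K[0,0],(vv-K[1,2])/K[1,1],np.ones((420,560))],-1)@T[:3,:3].T
    X=T[:3,3]+D*((.066-T[2,3])/D[...,2])[...,None]-[.511,.0195,0]
    r=np.hypot(X[...,0],X[...,1]);red=((h<8)|(h>172))&(sa>90)&(r<.042)
    if red.sum(): q=X[red].mean(0);print(n,"ptr",np.degrees(np.arctan2(q[1],q[0])).round(1),np.hypot(*q[:2]).round(3),red.sum())
    r=np.hypot(W[...,0]-.511,W[...,1]-.0195)
    g=((h<6)|(h>174))&(sa>130)&(W[...,2]>.048)&(W[...,2]<.1)&(r>.075)&(r<.125)
    if g.sum(): P=np.median(W[g],0);print(n,"grip",P.round(4),g.sum())
    k=d["image"]
    if n=="side": cv2.imwrite(f"pics/dial_{int(s['time_s']*10)}.png",cv2.resize(k[185:285,130:230],None,fx=5,fy=5,interpolation=cv2.INTER_CUBIC))
E
python3 dial.py; ls pics
```

```text
[0.59851153 0.10314149 0.0302305 ] [-1.04664308 -1.24532405 -0.0413961 ] 16.675
scene ptr 70.9 0.014 13
scene grip [0.5933 0.0689 0.0638] 74
side ptr 48.4 0.013 22
side grip [0.6075 0.0658 0.0898] 150
crop0.png
dial_166.png
scene0.png
scene_now.png
side0.png
side1.png
side2.png
side_now.png
st_scene.png
st_side.png
```

The pointer is at about 59° (it started at about 94°, minus 36°), so that is one count, and the lever is back at rest. Two more strokes.

Call:
carry_out --commands '[[[-15,0,0,0],[-30,0,0,0],[-45,0,0,0],[-60,0,0,0],[-75,0,0,0],[-88,0,0,0],[-95,0,0,0],[-99,0,0,0],[-100,0,0,0],[-100,0,0,0],[-100,0,0,0]]]'

```text
time_s: 18.15
tcp_pos: [0.6062, 0.0069, 0.0297]
ee_rot: [-2.104, -2.323, -0.002]
contact_force: [-7.6, 20.9, 3.6]
gripper_width: 0.0
grasp_force: 10.4
```

Call:
carry_out --commands '[[[15,0,0,0],[30,0,0,0],[45,0,0,0],[60,0,0,0],[75,0,0,0],[90,0,0,0],[100,0,0,0],[100,0,0,0],[100,0,0,0]]]'

```text
time_s: 19.27
tcp_pos: [0.5985, 0.1031, 0.0302]
ee_rot: [2.109, 2.328, -0.0]
contact_force: [-0.3, -1.1, 0.3]
gripper_width: -0.001
grasp_force: 0.0
```

```bash
python3 dial.py
```

```text
[0.59851801 0.10312929 0.03023113] [-0.29043259 -1.12956192  0.34297028] 19.275
scene ptr 35.4 0.012 12
scene grip [0.5925 0.0691 0.0643] 75
side ptr 15.7 0.013 27
side grip [0.6078 0.0659 0.0902] 150
```

Second count registered (the pointer moved on by about 35°). Third stroke, then lift away.

Call:
carry_out --commands '[[[-15,0,0,0],[-30,0,0,0],[-45,0,0,0],[-60,0,0,0],[-75,0,0,0],[-88,0,0,0],[-95,0,0,0],[-99,0,0,0],[-100,0,0,0],[-100,0,0,0],[-100,0,0,0]]]'

```text
time_s: 20.75
tcp_pos: [0.6061, 0.0069, 0.0297]
ee_rot: [-2.104, -2.322, -0.001]
contact_force: [-8.3, 20.0, 4.7]
gripper_width: 0.002
grasp_force: 10.3
```

Call:
carry_out --commands '[[[15,0,0,0],[30,0,0,0],[45,0,0,0],[60,0,0,0],[75,0,0,0],[90,0,0,0],[100,0,0,0],[100,0,0,0],[100,0,-50,0],[100,0,-100,0],[100,0,-150,0],[100,0,-150,0]]]'

```text
time_s: 22.25
tcp_pos: [0.6002, 0.103, 0.1845]
ee_rot: [2.105, 2.323, 0.008]
contact_force: [-0.5, 0.6, -0.9]
gripper_width: 0.002
grasp_force: 0.0
```

Call:
carry_out --commands '[[[0,-40,0,0],[0,-90,0,0],[0,-140,0,0],[0,-190,0,0],[0,-190,0,0],[0,-190,0,0]]]'

```text
time_s: 23.0
tcp_pos: [0.4098, 0.0845, 0.1801]
ee_rot: [2.109, 2.328, 0.0]
contact_force: [0.2, 0.8, 0.2]
gripper_width: 0.001
grasp_force: 0.0
```

```bash
python3 dial.py
python3 - <<'E'
from h import *
d=vision.get_image("side");flaps(d)
cv2.imwrite("pics/final.png",cv2.resize(d["image"][90:300,130:420],(800,579),interpolation=cv2.INTER_CUBIC))
E
```

```text
[0.4098105  0.08447521 0.18005555] [0.20940413 0.77477908 0.24083057] 23.0
scene ptr -6.1 0.01 14
scene grip [0.5942 0.0706 0.0756] 151
side ptr -15.3 0.015 22
side grip [0.6076 0.066  0.0887] 149
flap -1 2290 angle 2.76 mean [-35.1  16.7] max z 31.8
flap 1 2360 angle 2.76 mean [-36.7  16.9] max z 32.8
```

View pics/final.png

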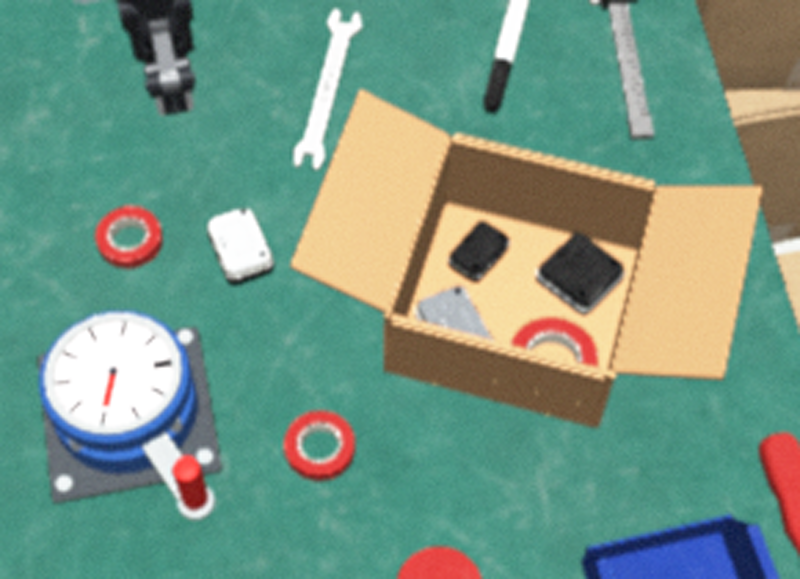

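The final view shows both flaps folded back and the contents lying as before. The lever is at rest (190,480), and the pointer is three marks (108°) past the thick mark.

```bash
python3 -c "
from plant import robot
print(robot.close_job())"
```

```text
the job is handed in; nothing more can be done
None
```

The job is handed in: both flaps are folded back to about 2.75 rad and the counter shows 3 for the three samples in the carton; the one risk is a brief 64 N reading while folding the first flap, which counts against the job if it is judged as gripper-body contact (limit 40 N).

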